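# Lay a standing ply block down in the corner of a squaring board

## Task

The ply block stands on its long edge on the squaring board. Using fingertip pushes only, tip it over away from the robot, towards the board's back fence, so that it lies flat with the face that now looks at the robot on top; then push it snugly into the corner, flush against both the back fence and the left fence. Do not pick it up, and leave all the other things where they are.

Things in the scene. Friction and masses are not known exactly. Their poses are not given: they have to be found in the camera images.
- ply_block: Loose plywood block 110 x 68 x 18 mm. Own axes: x along the 68 mm, y along the 110 mm, z through the 18 mm. Origin: centre of the large face (z = 0) that must end underneath. At the start it stands on a long edge: x up, z roughly towards the robot, origin on the far face 34 mm above the board. Pushed near its upper edge it tips, not slides. Laid down right: z up, x roughly along the board's x.
- squaring_board: Fixed ply base 220 (x) x 280 (y) x 12 mm; origin: middle of its underside on the bench; x away from the robot, y left. Wooden fences, 20 mm thick, rise 16 mm above it: back fence along y, near face at x = +90 mm; left fence from x = -110 to +80 mm, inner face at y = +120 mm. Front and right are open. Block seated: origin at (56, 65, 12) mm. Start: its far face 110-140 mm before the back fence.
- small_block: Bystander: small dark hardwood block, 44 x 50 x 30 mm high, standing on the squaring board in its front left corner; origin at the centre of its underside. Not to be moved.
- big_block: Bystander: wooden block, 60 x 90 x 45 mm high, on the bench beside the squaring board; origin at the centre of its underside. Not to be moved.
- tub: Bystander: open plastic tub, 77 mm across, 48 mm high, on the bench beside the squaring board; origin at the centre of its underside. Not to be moved.
- brush: Bystander: dusting brush in a round holder, 54 mm across, 156 mm high, on the bench beside the squaring board; origin at the centre of its underside. Not to be moved.
Not all that is in view belongs to the job. What is shaped like the ply_block but blue or purple is not meant.

How it is judged:
By the outcome, as a careful person would: the job done as asked, in the order asked, and still so for the second after the job is handed in, with the robot touching nothing.
It also fails if it takes over 54 s, if anything falls off the work surface, if the arm or the gripper's body presses on something with over 40 N, if the wrist force passes 120 N, or if a joint passes its speed limit or range.

## Robot

A 6-joint arm with a two-finger parallel gripper is mounted at the origin on a cart in front of the work surface, level with it; the furniture and walls round the work are solid. World frame = base frame: x ahead of the robot, y to its left, z up, the work surface at z = 0. Lengths are in mm, angles in rad, forces in N, time in s.
With the tool pointing down it reaches from about 250 to 775 mm from the base axis. Payload 4 kg.
Tool frame: the origin (TCP) lies midway between the tips of the shut fingers; the grasp point (between the pads) lies 19 mm behind it; z points along the fingers, y is the direction in which the jaws open and shut (so a half turn about z gives the same grasp; the last joint's range is limited). The gripper opens to 85 mm and grips with 20 to 120 N. Pads are 22 mm wide; open, the fingers measure 114 mm over their backs; the gripper's body (76 mm by 85 mm) begins 54 mm behind the grasp point. The pads swing forward as they close: fully open they stand 13 mm farther back than shut.
Start: joints at [-1.371, 0.087, 1.371, -0, 1.684, -0.103], TCP at [164.004, -524.996, 231.341] pointing down, gripper open.
Joint ranges: [-3.1, 3.1], [-0.76, 2.03], [0.27, 2.55], [-1.08, 4.22], [0.17, 2.65], [-2.57, 2.57]. Speed limits (rad/s): [2.79, 2.79, 3.14, 3.14, 3.14, 3.14].

## Interface

Orientations are given as a unit quaternion [w, x, y, z].
In Python, from rig import * gives the robot as it stands.
- The arm moves only by the shell command python3 -m jog 'ROWS' [FORCE]. ROWS is JSON, a list of rows, each a list of 7 numbers: the shift along the world's x, y, z in cm, then the turn, a rotation vector about the world's x, y, z in degrees, then the opening, from -1 (shut) to 1 (fully open). In form: [[tx, ty, tz, rx, ry, rz, jaw], ...]. A call has 1 to 20 rows; each row is the pose to reach, as a shift and turn from the pose commanded when the call began; what a row does not reach only later rows make up. A row lasts 1/10 s, in which the tool goes at most 50 mm and 8.59 degrees, less where a joint would pass 70% of its speed; a pose out of reach is approached as far as the arm can. A call with a gripper value outside its range is refused whole. The fingers move at their own pace and stop on an object; FORCE is the grip in N (left out, the last holds). Time passes only in rows, so rows that repeat a pose let the fingers close. It gives the time, the measured TCP pose, the force and the opening at its end, in the units of the state.
- get_obs(): the state, without advancing time (a new reading comes with each control period).
- get_image(name): name is "side" or "top"; returns a dict with "image" (480x640x3 uint8, blue, green, red), "depth" (480x640 float32, mm along the optical axis (not along the pixel's ray), 0 where there is no reading), "mtx" (3x3 intrinsics, pixels), "R" (3x3) and "t" (3): a world point X has camera coordinates R X + t. Camera axes: x right, y down, z forward; pixel columns grow to the right and rows downward; lengths in mm; the calibration is good to about 2 mm. A picture is of the moment at which its call begins.
- hand_in(): hands the job in, once; it reports no verdict.
The state is a dict: "clock": time; "joints": joint angles; "dq": joint speeds; "joint_torque": joint torques, N m; "tcp_pos": TCP position; "ee_rot": TCP orientation; "ft_force": force on the tool from outside, world axes, zero at the start; "wrist_torque": the same for the moment, N m; "grip_width": opening from 0.0 (shut) to 1.0 (fully open).
Only numpy, scipy, OpenCV 4.12 (cv2) and the standard library are available. Lean on these libraries where they do the work, as an engineer would, in place of code of your own. Each camera call takes 0.05 s, during which the arm holds its last target.

## Working session

There is one attempt and no reset: what is moved stays moved. The work goes in short steps, Python scripts to look and compute and a shell command to move; the robot and the scene stay as the last step left them, time stands still between calls to the robot, and variables do not carry over. Pictures are saved under pics/ and viewed, and the job is handed in when it is done.

```bash
mkdir -p pics
python3 - <<'E'
from rig import *
import cv2,numpy as np
print(get_obs())
for n in("side","top"):
    d=get_image(n); cv2.imwrite(f"pics/{n}0.png",d["image"]); np.savez(f"{n}0.npz",**d)
    print(n,d["mtx"],d["R"],d["t"])
E
```

```text
{'clock': 0.0, 'joints': array([-1.37108939e+00,  8.79677526e-02,  1.37231539e+00, -1.82781596e-05,
        1.68364246e+00, -1.03095814e-01]), 'dq': array([-0.00180563, -0.00101911, -0.00048231, -0.00037104,  0.00045495,
        0.00157215]), 'joint_torque': array([-8.24554008e-04, -3.51872957e+01, -3.13268065e+01, -2.49396026e-04,
        1.07839855e-02, -4.19896992e-06]), 'tcp_pos': array([ 163.89421077, -524.45594204,  230.10118263]), 'ee_rot': array([-1.16467695e-03,  9.88560169e-01,  1.50822516e-01, -6.53969286e-05]), 'ft_force': array([ 0.32291118, -0.43344061,  0.50090066]), 'wrist_torque': array([-0.02031798,  0.03073805, -0.01968966]), 'grip_width': 1.0012897223386152}
side [[434.82427235   0.         313.27211526]
 [  0.         434.82427235 238.40880978]
 [  0.           0.           1.        ]] [[-0.22684075  0.97374492 -0.01908156]
 [ 0.73625576  0.15862473 -0.65784927]
 [-0.63755057 -0.16327593 -0.75290786]] [ 370.98378054 -255.61745741 1550.29507859]
top [[520.67245527   0.         314.40495774]
 [  0.         520.67245527 236.03434483]
 [  0.           0.           1.        ]] [[-0.01347081 -0.99980117 -0.01470225]
 [-0.99261974  0.01514336 -0.12031925]
 [ 0.12051797  0.01297294 -0.99262638]] [-265.66706523  476.12552554 1436.40788877]
```

View pics/side0.png

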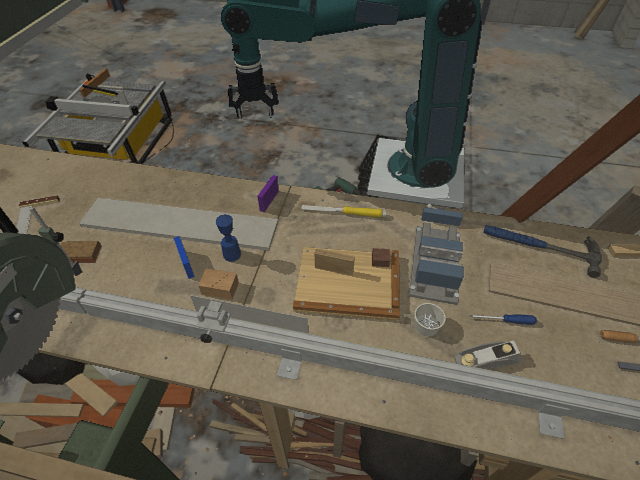

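View pics/top0.png

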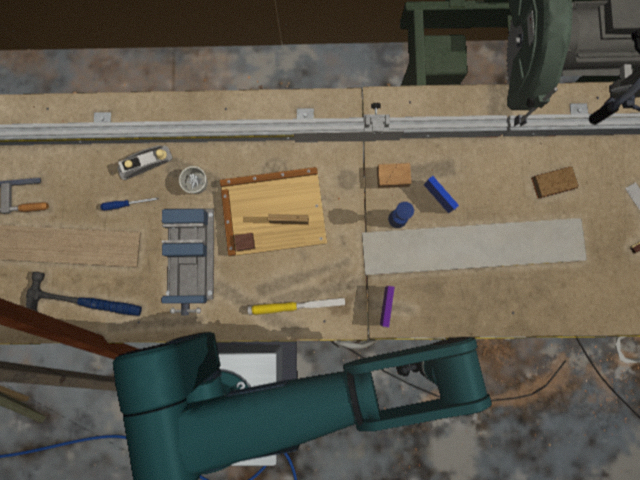

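The side view shows the board with brown fences (about 295-400, 248-315), the standing ply block at (334,261) and the small block at (381,257). In the top view the ply block is at (290,218). The candidates of this shape are plain ply at top (290,218), blue at (441,194) and purple at (388,306). Only the plain one on the board fits the description. I'll confirm it in a crop.

Run:
```python
import cv2,numpy as np
a=cv2.imread("pics/top0.png")[155:265,205:340]; b=cv2.imread("pics/side0.png")[235:325,285:415]
a=cv2.resize(a,(400,326),interpolation=cv2.INTER_CUBIC);b=cv2.resize(b,(400,277),interpolation=cv2.INTER_CUBIC)
a=cv2.resize(cv2.imread("pics/top0.png")[155:265,205:340],None,fx=5.9,fy=5.4)
cv2.imwrite("pics/c1.png",a)
b=cv2.resize(cv2.imread("pics/side0.png")[235:325,285:415],None,fx=6,fy=6);cv2.imwrite("pics/c2.png",b)
```

```text
(no output)
```

View pics/c1.png

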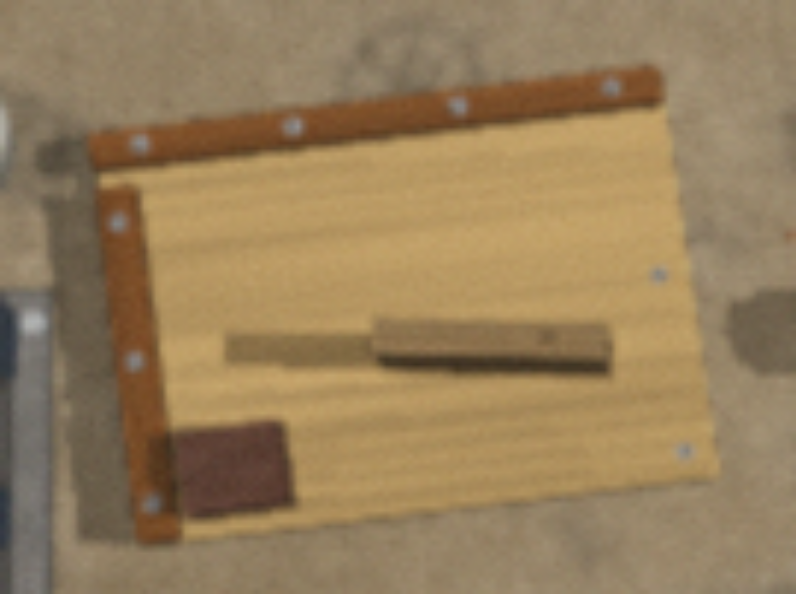

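View pics/c2.png

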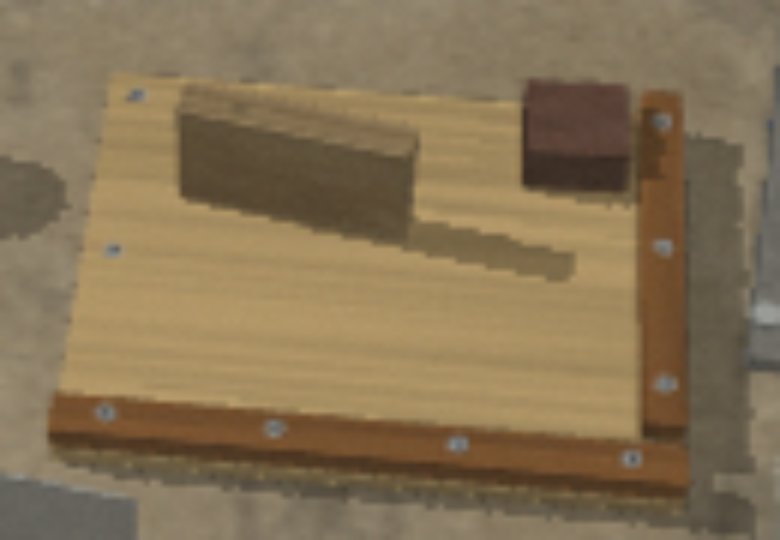

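Both crops show the plain ply block standing on the board (crop 1 at 375-612, 318-373), which confirms it. Next I'll measure the board and block.

```bash
cat > h.py <<'E'
import numpy as np,cv2
def ray(d,uv,z):
    R,t,K=d["R"],d["t"],d["mtx"]; c=-R.T@t
    uv=np.atleast_2d(uv); r=(R.T@np.linalg.inv(K)@np.c_[uv,np.ones(len(uv))].T).T
    s=(z-c[2])/r[:,2]; return c+r*s[:,None]
E
python3 - <<'E'
import numpy as np,cv2
from h import *
np.set_printoptions(precision=1,suppress=True)
T=dict(np.load("top0.npz"));S=dict(np.load("side0.npz"))
print("cams",-T["R"].T@T["t"],-S["R"].T@S["t"])
c1=lambda p:np.array(p)/[5.9,5.4]+[205,155]-0.4
c2=lambda p:np.array(p)/6+[285,235]-0.4
def an(p):return np.degrees(np.arctan2(-(p[1]-p[0])[0],(p[1]-p[0])[1]))
for n,d,z,p in [("T back inner",T,28,c1([(664,103),(100,170)])),("T back outer",T,28,c1([(655,66),(88,133)])),("T left inner",T,28,c1([(175,540),(140,188)])),("T left outer",T,28,c1([(138,543),(98,190)])),
 ("T board right",T,12,c1([(718,473),(668,110)])),("T board front",T,12,c1([(718,473),(185,538)])),
 ("T blk far top",T,80,c1([(612,325),(374,318)])),("T blk near top",T,80,c1([(610,352),(375,354)])),
 ("T small top",T,42,c1([(280,420),(175,430),(188,518),(293,503)])),
 ("S back outer",S,28,c2([(50,433),(688,487)])),("S back inner",S,28,c2([(55,395),(688,442)])),("S left inner",S,28,c2([(641,92),(641,428)])),
 ("S blk far top",S,80,c2([(179,112),(412,157)])),("S blk near top",S,80,c2([(185,85),(418,130)])),("S blk far bottom",S,12,c2([(181,197),(407,243)]))]:
    q=ray(d,p,z); print(n,q[:,:2].tolist() if 0 else np.round(q[:,:2],1).tolist(),"ang %.1f len %.0f"%(an(q),np.linalg.norm(q[1]-q[0])))
E
```

```text
cams [ 295.9 -291.5 1479.2] [1260.7  -67.6 1006.2]
T back inner [[650.9, -282.7], [619.5, -9.9]] ang 6.6 len 275
T back outer [[671.0, -278.6], [639.5, -3.9]] ang 6.5 len 276
T left inner [[423.1, -47.2], [609.5, -29.3]] ang -84.5 len 187
T left outer [[421.8, -29.6], [608.7, -9.0]] ang -83.7 len 188
T board right [[456.0, -305.7], [651.0, -284.5]] ang -83.8 len 196
T board front [[456.0, -305.7], [425.5, -49.3]] ang 6.8 len 258
T blk far top [[524.3, -257.4], [529.6, -147.5]] ang -2.8 len 110
T blk near top [[510.6, -256.3], [511.2, -147.9]] ang -0.4 len 108
T small top [[483.3, -99.0], [478.9, -49.3], [433.2, -55.6], [440.2, -105.2]] ang 5.1 len 50
S back outer [[676.2, -277.8], [643.4, -3.2]] ang 6.8 len 277
S back inner [[656.7, -280.7], [620.9, -5.4]] ang 7.4 len 278
S left inner [[427.9, -47.4], [618.1, -26.1]] ang -83.6 len 191
S blk far top [[528.6, -253.0], [531.8, -144.6]] ang -1.7 len 108
S blk near top [[512.4, -253.9], [515.9, -144.5]] ang -1.9 len 109
S blk far bottom [[525.7, -253.9], [529.5, -143.9]] ang -2.0 len 110
```

```bash
python3 -m jog '[[30.6,32.5,0,0,0,-19,0],[30.6,32.5,0,0,0,-19,0],[30.6,32.5,0,0,0,-19,0],[30.6,32.5,0,0,0,-19,0],[30.6,32.5,0,0,0,-19,0],[30.6,32.5,0,0,0,-19,0],[30.6,32.5,0,0,0,-19,0],[30.6,32.5,0,0,0,-19,0],[30.6,32.5,0,0,0,-19,0],[30.6,32.5,0,0,0,-19,0],[30.6,32.5,0,0,0,-19,0],[30.6,32.5,-5,0,0,-19,0],[30.6,32.5,-10,0,0,-19,0],[30.6,32.5,-12,0,0,-19,0],[30.6,32.5,-12,0,0,-19,0]]' 20
```

```text
clock: 1.6
tcp_pos: [466.0, -199.9, 106.6]
ee_rot: [-0.002, 1.0, -0.016, -0.005]
ft_force: [-0.2, 0.1, 0.4]
grip_width: 0.503
```

```bash
python3 -m jog '[[0,0,-2,0,0,0,0],[0,0,-4,0,0,0,0],[0,0,-4.3,0,0,0,0],[0,0,-4.3,0,0,0,0],[0,0,-4.3,0,0,0,0]]'
python3 - <<'E'
from rig import *
import cv2
for n,(a,b,c,d) in (("top",(140,270,195,340)),("side",(210,325,275,420))):
    d_=get_image(n); cv2.imwrite(f"pics/{n}1.png",cv2.resize(d_["image"][a:b,c:d],None,fx=5,fy=5))
E
```

```text
clock: 2.1
tcp_pos: [470.9, -201.1, 70.4]
ee_rot: [0.001, 1.0, -0.015, 0.001]
ft_force: [0.2, -0.8, 0.1]
grip_width: 0.502
```

View pics/side1.png

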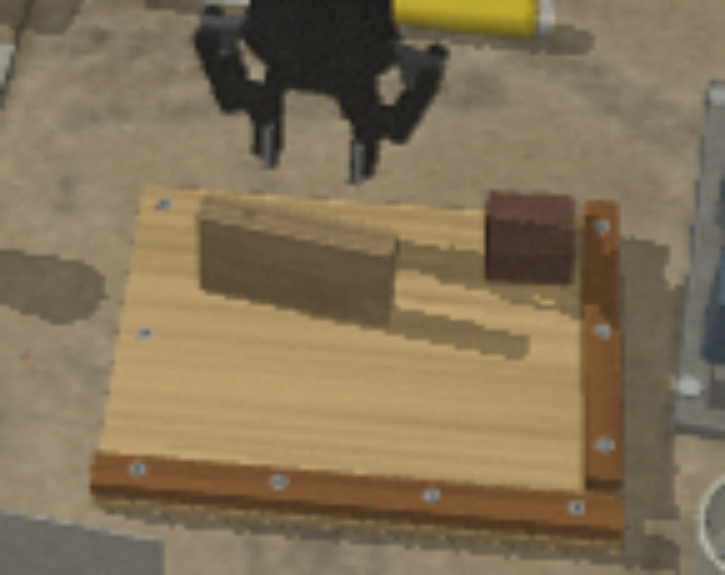

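The fingers (265,165)/(360,180) stand square behind the upright block. Now I'll tip it slowly.

```bash
python3 -m jog '[[1,0,-0.4,0,0,0,0],[2,0,-0.4,0,0,0,0],[2.5,0,-0.4,0,0,0,0],[2.8,0,-0.4,0,0,0,0],[3.1,0,-0.4,0,0,0,0],[3.4,0,-0.4,0,0,0,0],[3.7,0,-0.4,0,0,0,0],[4.0,0,-0.4,0,0,0,0],[4.3,0,-0.4,0,0,0,0],[4.6,0,-0.4,0,0,0,0],[4.6,0,-0.4,0,0,0,0]]'
python3 - <<'E'
from rig import *
import cv2
for n,(a,b,c,d) in (("top",(140,270,195,340)),("side",(210,325,275,420))):
    d_=get_image(n); cv2.imwrite(f"pics/{n}2.png",cv2.resize(d_["image"][a:b,c:d],None,fx=5,fy=5))
E
```

```text
clock: 3.3
tcp_pos: [516.4, -200.0, 64.4]
ee_rot: [0.0, 1.0, -0.014, 0.0]
ft_force: [0.8, 0.3, 0.2]
grip_width: 0.502
```

View pics/side2.png

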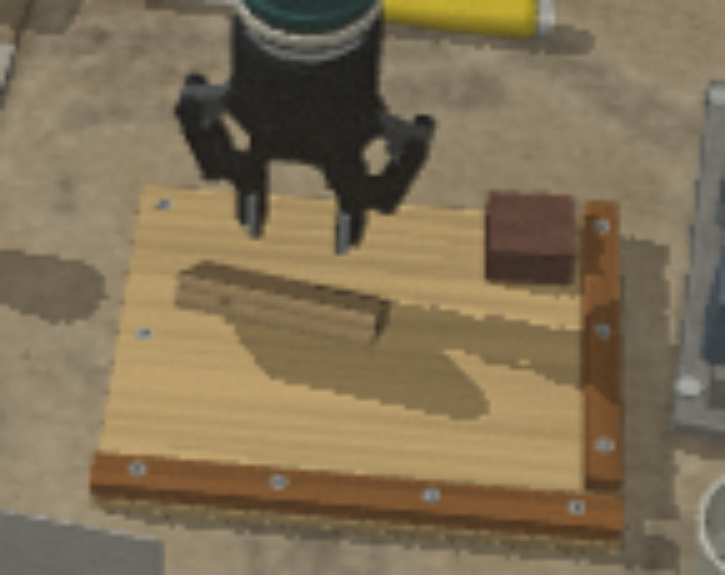

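The picture catches the block mid-fall, going the right way. I'll back off, turn to the board's yaw and look again.

```bash
python3 -m jog '[[-2,0,0,0,0,4,0],[-3.5,0,0,0,0,8.5,0],[-3.5,0,0,0,0,8.5,0],[-3.5,0,0,0,0,8.5,0]]'
python3 - <<'E'
from rig import *
import cv2,numpy as np
for n,(a,b,c,d) in (("top",(140,270,195,340)),("side",(210,325,275,420))):
    d_=get_image(n); np.savez(n+"3.npz",**d_); cv2.imwrite(f"pics/{n}3.png",cv2.resize(d_["image"][a:b,c:d],None,fx=5,fy=5))
E
```

```text
clock: 3.8
tcp_pos: [481.2, -200.1, 64.6]
ee_rot: [0.0, 0.998, 0.059, 0.0]
ft_force: [0.7, 0.7, 0.0]
grip_width: 0.502
```

View pics/side3.png

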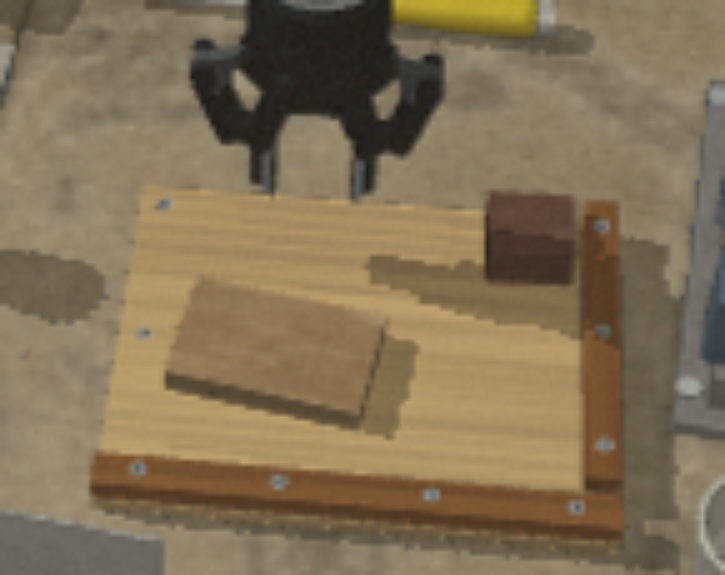

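View pics/top3.png

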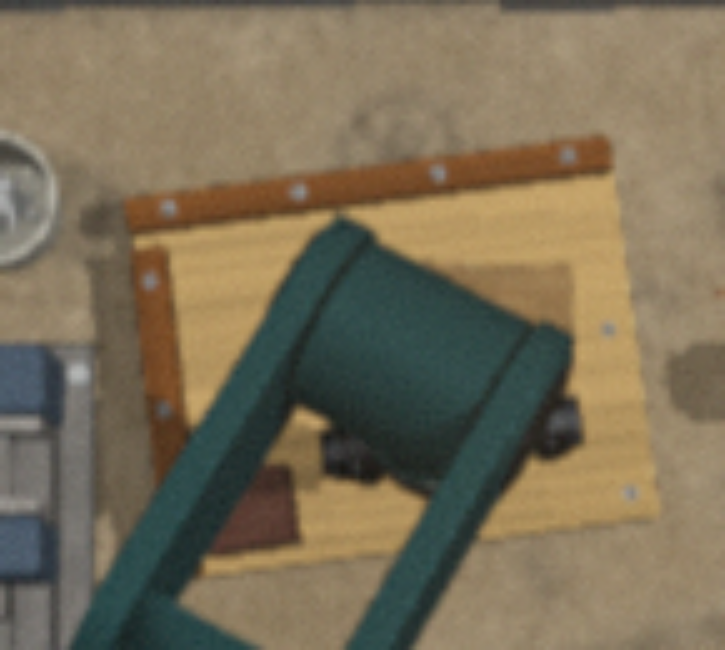

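The side view shows the block flat with corners at (200,277), (387,322), (362,415) and (167,375), well clear of the fences.

```bash
cat >> h.py <<'E'
def board(q):
    c,s=np.cos(np.radians(6.5)),np.sin(np.radians(6.5)); q=np.asarray(q)
    return np.c_[q[:,0]*c+q[:,1]*s-527,-q[:,0]*s+q[:,1]*c+216]
E
python3 - <<'E'
from h import *
S=dict(np.load("side3.npz"))
q=ray(S,np.array([(200,277),(387,322),(362,415),(167,375)])/5+[275,210]-.4,30)
np.set_printoptions(precision=1,suppress=True)
print(q[:,:2]);print(board(q));print(board([[481,-200]]))
E
```

```text
[[ 530.7 -252.9]
 [ 539.3 -144.3]
 [ 603.2 -146.9]
 [ 600.2 -255.3]]
[[ -28.3  -95.4]
 [  -7.5   11.6]
 [  55.7    1.8]
 [  40.5 -105.7]]
[[-71.7 -37.2]]
```

```bash
python3 -m jog '[[0,-0.9,-2,0,0,0,0],[0,-0.9,-4,0,0,0,0],[0,-0.9,-4.7,0,0,0,0],[1,-0.8,-4.7,0,0,0,0],[2,-0.7,-4.7,0,0,0,0],[2.5,-0.6,-4.7,0,0,0,0],[3,-0.55,-4.7,0,0,0,0],[3.5,-0.5,-4.7,0,0,0,0],[4,-0.45,-4.7,0,0,0,0],[4.5,-0.4,-4.7,0,0,0,0],[5,-0.33,-4.7,0,0,0,0],[5.5,-0.27,-4.7,0,0,0,0],[6,-0.22,-4.7,0,0,0,0],[6.5,-0.16,-4.7,0,0,0,0],[7,-0.1,-4.7,0,0,0,0],[7,-0.1,-4.7,0,0,0,0]]'
python3 - <<'E'
from rig import *
import cv2,numpy as np
n,(a,b,c,d)=("side",(210,325,275,420))
d_=get_image(n); cv2.imwrite(f"pics/{n}4.png",cv2.resize(d_["image"][a:b,c:d],None,fx=5,fy=5))
E
```

```text
clock: 5.5
tcp_pos: [551.8, -200.9, 17.3]
ee_rot: [0.0, 0.998, 0.06, 0.0]
ft_force: [0.4, -0.9, 0.2]
grip_width: 0.498
```

View pics/side4.png

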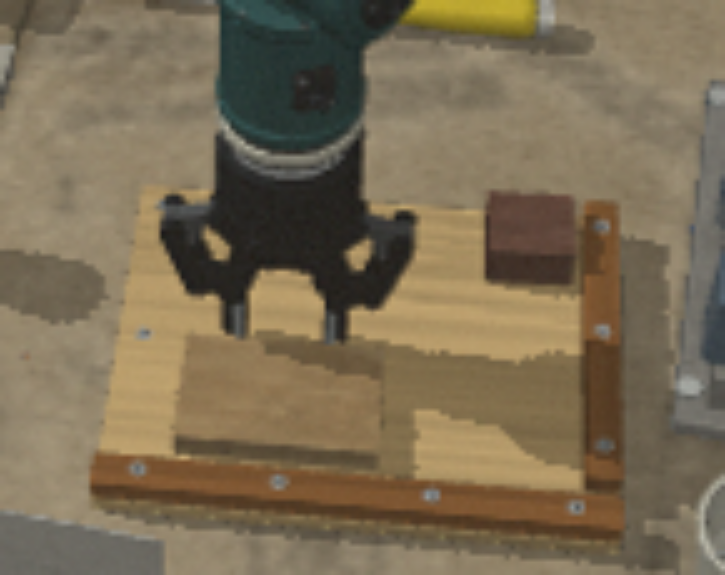

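The block (175-382, 335-465) is squared up and about 10 mm short of the back fence. I'll keep pushing and watch the force.

```bash
python3 -m jog '[[0.3,0.03,0,0,0,0,0],[0.6,0.07,0,0,0,0,0],[0.8,0.09,0,0,0,0,0],[1.0,0.11,0,0,0,0,0],[1.2,0.14,0,0,0,0,0],[1.3,0.15,0,0,0,0,0]]'; python3 -m jog '[[0.2,0.02,0,0,0,0,0],[0.2,0.02,0,0,0,0,0]]'
```

```text
clock: 6.15
tcp_pos: [564.2, -199.5, 17.3]
ee_rot: [0.0, 0.998, 0.06, 0.0]
ft_force: [-0.8, -0.7, -0.3]
grip_width: 0.5
clock: 6.35
tcp_pos: [564.4, -199.4, 17.3]
ee_rot: [-0.0, 0.998, 0.06, -0.002]
ft_force: [-5.4, 0.1, 3.4]
grip_width: 0.5
```

```bash
python3 -m jog '[[-1,-0.1,0,0,0,0,0],[-2,-0.2,0,0,0,0,0],[-2,-0.2,4,0,0,0,0],[-2,-0.2,8,0,0,0,0],[-2,-0.2,8,0,0,0,0]]'
python3 - <<'E'
from rig import *
import cv2,numpy as np
n,(a,b,c,d)=("side",(210,325,275,420))
d_=get_image(n); np.savez("side5.npz",**d_); cv2.imwrite(f"pics/{n}5.png",cv2.resize(d_["image"][a:b,c:d],None,fx=5,fy=5))
print(get_obs()["joints"])
E
```

```text
clock: 6.85
tcp_pos: [549.5, -203.3, 105.0]
ee_rot: [0.004, 0.998, 0.06, 0.006]
ft_force: [0.5, 0.0, 1.0]
grip_width: 0.5
[-4.51126559e-01  2.15226961e-01  1.48541186e+00  1.19181961e-04
  1.43148204e+00  1.00038345e+00]
```

View pics/side5.png

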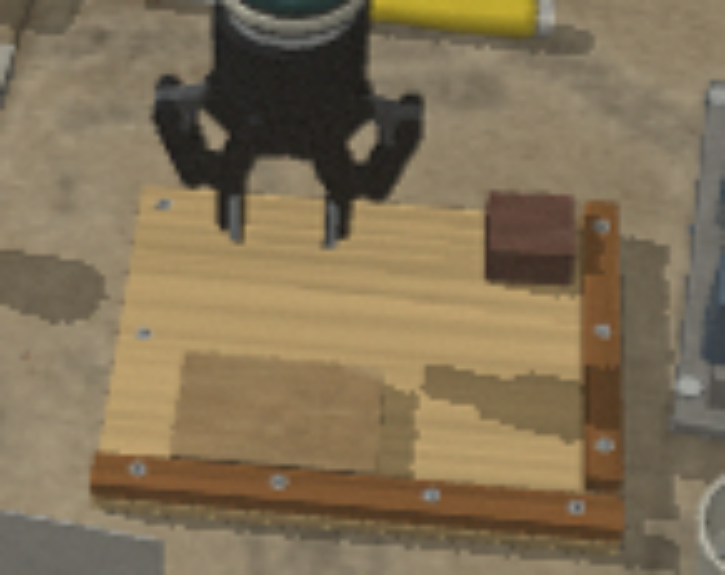

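Run:
```python
from h import *
S=dict(np.load("side5.npz"));T=dict(np.load("top0.npz"))
np.set_printoptions(precision=1,suppress=True)
q=ray(S,np.array([(187,352),(379,372),(380,468),(172,455)])/5+[275,210]-.4,30)
print(q[:,:2]);print(board(q));
c,s=np.cos(np.radians(6.5)),np.sin(np.radians(6.5))
for b in [(56,-130),(56,-1)]:
    X=b[0]+527;Y=b[1]-216; print(b,X*c-Y*s,X*s+Y*c)
print("brush top",ray(T,[[404,210]],156),"base",ray(T,[[398,218]],0)); print("big",ray(T,[[378,176]],22))
```

```text
[[ 582.9 -248.2]
 [ 573.6 -142.8]
 [ 634.1 -131.7]
 [ 649.8 -240.7]]
[[ 24.1 -96.6]
 [ 26.7   9.1]
 [ 88.1  13.3]
 [ 91.4 -96.7]]
(56, -130) 618.4207038231463 -277.77838843740966
(56, -1) 603.8174892470863 -149.60761905512987
brush top [[ 520.4 -505.3  156. ]] base [[ 523.9 -512.5    0. ]]
big [[ 642.7 -456.3   22. ]]
```

```bash
python3 -m jog '[[2,-4,0,0,0,8,-0.4],[4,-7.9,0,0,0,16,-0.4],[6.9,-7.9,0,0,0,24,-0.4],[6.9,-7.9,0,0,0,32,-0.4],[6.9,-7.9,0,0,0,40,-0.4],[6.9,-7.9,0,0,0,48,-0.4],[6.9,-7.9,0,0,0,56,-0.4],[6.9,-7.9,0,0,0,64,-0.4],[6.9,-7.9,0,0,0,72,-0.4],[6.9,-7.9,0,0,0,80,-0.4],[6.9,-7.9,0,0,0,88,-0.4],[6.9,-7.9,0,0,0,90,-0.4],[6.9,-7.9,-3,0,0,90,-0.4],[6.9,-7.9,-5,0,0,90,-0.4],[6.9,-7.9,-5,0,0,90,-0.4]]'
python3 - <<'E'
from rig import *
import cv2,numpy as np
n,(a,b,c,d)=("side",(210,325,275,420))
d_=get_image(n); cv2.imwrite(f"pics/{n}6.png",cv2.resize(d_["image"][a:b,c:d],None,fx=5,fy=5))
E
```

```text
clock: 8.4
tcp_pos: [611.3, -278.5, 41.2]
ee_rot: [-0.005, 0.664, 0.748, -0.001]
ft_force: [-0.8, -0.2, -1.0]
grip_width: 0.3
```

View pics/side6.png

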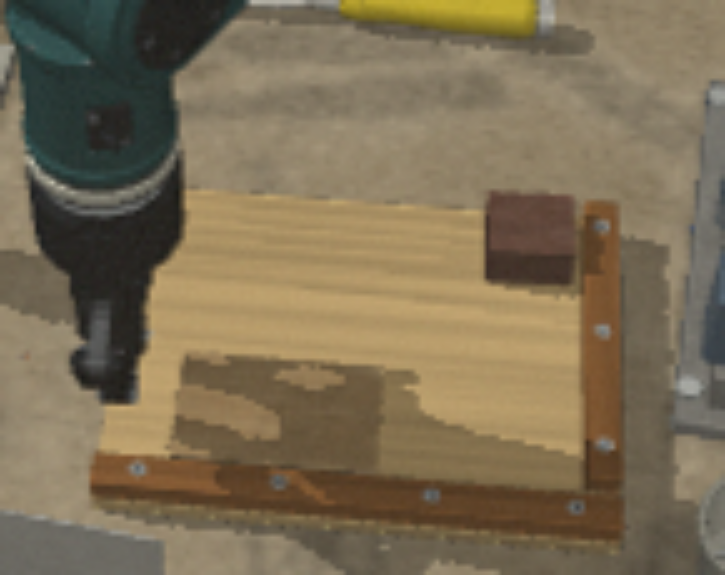

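```bash
python3 -m jog '[[0,0,-2,0,0,0,-0.4],[0,0,-3,0,0,0,-0.4],[0,0,-3,0,0,0,-0.4],[-0.11,1,-3,0,0,0,-0.4],[-0.17,1.5,-3,0,0,0,-0.4],[-0.23,2,-3,0,0,0,-0.4],[-0.28,2.5,-3,0,0,0,-0.4],[-0.34,3,-3,0,0,0,-0.4],[-0.45,4,-3,0,0,0,-0.4],[-0.57,5,-3,0,0,0,-0.4],[-0.68,6,-3,0,0,0,-0.4],[-0.8,7,-3,0,0,0,-0.4],[-0.9,8,-3,0,0,0,-0.4],[-1.02,9,-3,0,0,0,-0.4],[-1.14,10,-3,0,0,0,-0.4],[-1.2,10.6,-3,0,0,0,-0.4],[-1.25,11,-3,0,0,0,-0.4],[-1.25,11,-3,0,0,0,-0.4]]'
python3 - <<'E'
from rig import *
import cv2,numpy as np
n,(a,b,c,d)=("side",(210,325,275,420))
d_=get_image(n); cv2.imwrite(f"pics/{n}7.png",cv2.resize(d_["image"][a:b,c:d],None,fx=5,fy=5))
E
```

```text
clock: 10.25
tcp_pos: [602.3, -169.5, 17.2]
ee_rot: [-0.0, 0.663, 0.748, 0.0]
ft_force: [-0.4, 0.7, -0.4]
grip_width: 0.297
```

View pics/side7.png

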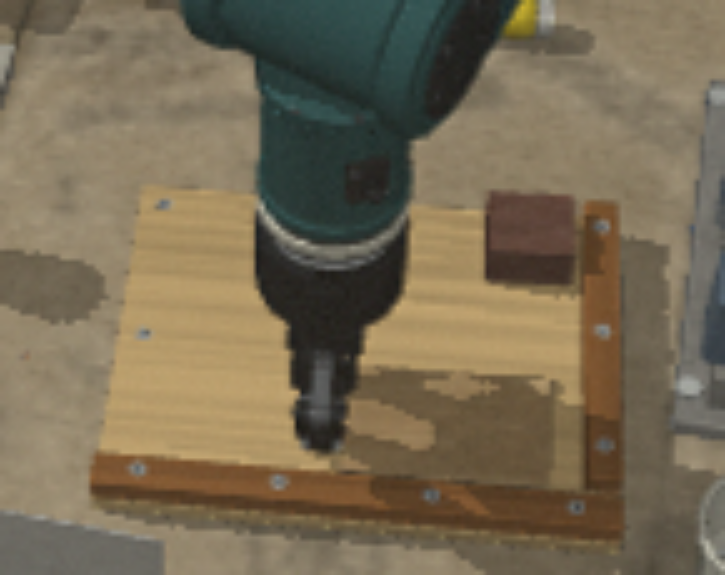

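About 16 mm remain to the left fence (block edge near column 555, fence at 583), and the block is still tracking the back fence.

```bash
python3 -m jog '[[-0.05,0.4,0,0,0,0,-0.4],[-0.09,0.8,0,0,0,0,-0.4],[-0.12,1.1,0,0,0,0,-0.4],[-0.15,1.3,0,0,0,0,-0.4],[-0.15,1.3,0,0,0,0,-0.4]]'; python3 -m jog '[[-0.02,0.2,0,0,0,0,-0.4],[-0.04,0.4,0,0,0,0,-0.4],[-0.04,0.4,0,0,0,0,-0.4]]'
```

```text
clock: 10.8
tcp_pos: [600.9, -156.9, 17.3]
ee_rot: [-0.0, 0.663, 0.748, 0.0]
ft_force: [0.5, 0.3, -0.2]
grip_width: 0.299
clock: 11.1
tcp_pos: [600.6, -153.0, 17.4]
ee_rot: [-0.0, 0.664, 0.748, 0.0]
ft_force: [-0.1, -0.4, 0.4]
grip_width: 0.3
```

```bash
python3 -m jog '[[-0.02,0.2,0,0,0,0,-0.4],[-0.02,0.2,0,0,0,0,-0.4]]'; python3 -m jog '[[-0.02,0.2,0,0,0,0,-0.4],[-0.02,0.2,0,0,0,0,-0.4]]'
```

```text
clock: 11.3
tcp_pos: [600.4, -151.0, 17.4]
ee_rot: [-0.0, 0.664, 0.748, 0.0]
ft_force: [-1.0, 0.5, -0.1]
grip_width: 0.299
clock: 11.5
tcp_pos: [600.3, -150.7, 17.6]
ee_rot: [0.001, 0.664, 0.748, -0.001]
ft_force: [-0.7, -5.2, -1.3]
grip_width: 0.302
```

There is contact with the left fence (5 N). I'll back off and look.

```bash
python3 -m jog '[[0.1,-1,0,0,0,0,-0.4],[0.2,-2,0,0,0,0,-0.4],[0.2,-2,4,0,0,0,-0.4],[-4,-3,8,0,0,-8,0],[-9,-3,8,0,0,-16,0],[-10,-3,8,0,0,-24,0],[-10,-3,8,0,0,-32,0],[-10,-3,8,0,0,-40,0],[-10,-1,8,0,0,-48,0],[-10,0,8,0,0,-56,0],[-10,1,8,0,0,-64,0],[-10,2,8,0,0,-72,0],[-10,2,8,0,0,-80,0],[-10,2,8,0,0,-88,0],[-10,2,8,0,0,-90,0],[-10,2,8,0,0,-90,0]]'
python3 - <<'E'
from rig import *
import cv2,numpy as np
for n,(a,b,c,d) in (("top",(140,270,195,340)),("side",(210,325,275,420))):
    d_=get_image(n); np.savez(n+"8.npz",**d_); cv2.imwrite(f"pics/{n}8.png",cv2.resize(d_["image"][a:b,c:d],None,fx=5,fy=5))
E
```

```text
clock: 13.1
tcp_pos: [500.3, -129.5, 97.4]
ee_rot: [-0.0, 0.998, 0.06, 0.0]
ft_force: [0.8, 0.6, 0.4]
grip_width: 0.499
```

View pics/side8.png

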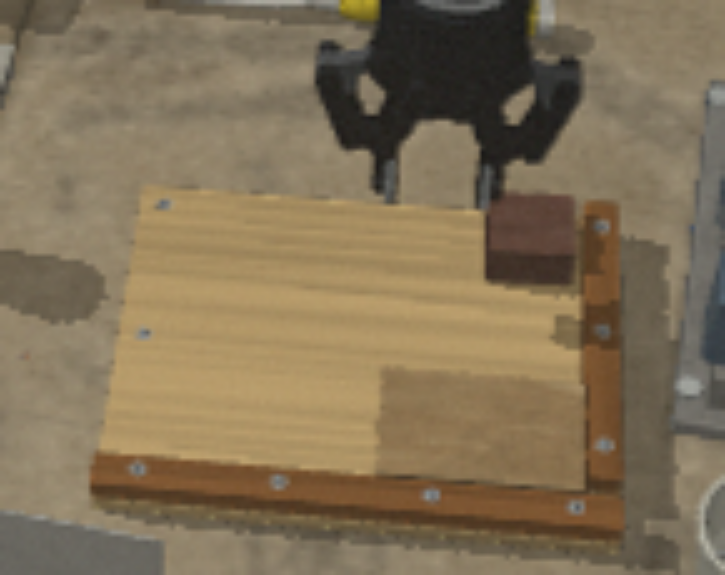

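View pics/top8.png

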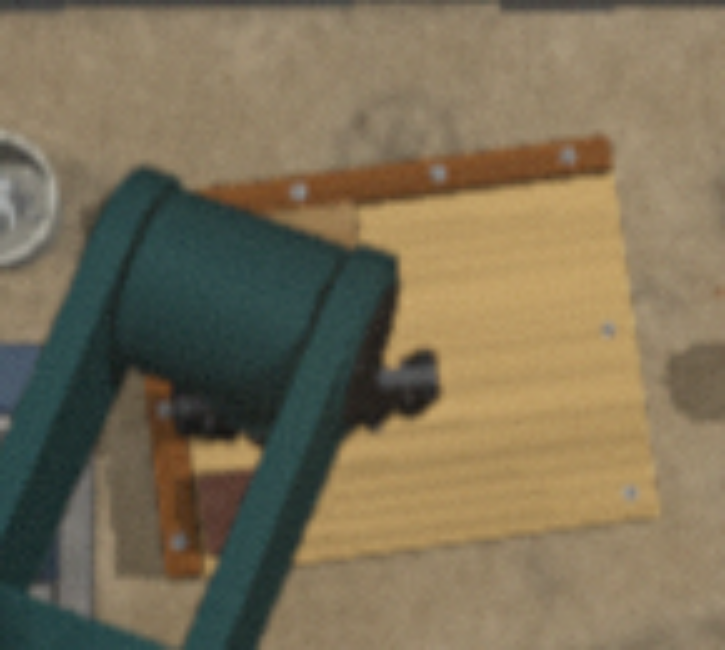

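The block looks seated, though a hairline shows along the back fence at (385-580, 475-490). I'll give it one more gentle nudge towards the back with both fingers.

```bash
python3 -m jog '[[2.6,3.2,0,0,0,0,0],[2.6,3.2,-4,0,0,0,0],[2.6,3.2,-8,0,0,0,0],[2.6,3.2,-8,0,0,0,0],[3.6,3.3,-8,0,0,0,0],[4.4,3.4,-8,0,0,0,0],[4.8,3.45,-8,0,0,0,0],[5.0,3.47,-8,0,0,0,0],[5.2,3.5,-8,0,0,0,0],[5.2,3.5,-8,0,0,0,0]]'; python3 -m jog '[[0.1,0.01,0,0,0,0,0],[0.1,0.01,0,0,0,0,0]]'; python3 -m jog '[[0.15,0.02,0,0,0,0,0],[0.15,0.02,0,0,0,0,0]]'
```

```text
clock: 14.2
tcp_pos: [552.0, -94.5, 17.7]
ee_rot: [0.0, 0.998, 0.06, -0.0]
ft_force: [-2.0, -0.1, 0.5]
grip_width: 0.497
clock: 14.4
tcp_pos: [552.0, -94.4, 17.3]
ee_rot: [0.0, 0.998, 0.06, -0.001]
ft_force: [-4.5, -0.8, 3.6]
grip_width: 0.499
clock: 14.6
tcp_pos: [552.0, -94.4, 17.2]
ee_rot: [0.0, 0.998, 0.06, -0.003]
ft_force: [-9.5, -2.0, 6.6]
grip_width: 0.496
```

It's firm at once, so the block is flush against the back fence. I'll retract clear of the cameras and verify.

```bash
python3 -m jog '[[-1,-0.1,0,0,0,0,0],[-2,-0.2,0,0,0,0,0],[-2,-0.2,5,0,0,0,0],[-2,-0.2,10,0,0,0,0],[-2,-0.2,15,0,0,0,0],[-2,-0.2,20,0,0,0,0],[-6,-5,21,0,0,0,0],[-10,-10,21,0,0,0,0],[-14,-15,21,0,0,0,0],[-18,-20,21,0,0,0,0],[-22,-25,21,0,0,0,0],[-26,-30,21,0,0,0,0],[-30,-34,21,0,0,0,0],[-34,-38,21,0,0,0,0],[-36,-41,21,0,0,0,0],[-36,-41,21,0,0,0,0],[-36,-41,21,0,0,0,0]]'
python3 - <<'E'
from rig import *
import cv2,numpy as np
for n,(a,b,c,d) in (("top",(140,270,195,340)),("side",(210,325,275,420))):
    d_=get_image(n); cv2.imwrite(f"pics/{n}9f.png",d_["image"]);np.savez(n+"9.npz",**d_); cv2.imwrite(f"pics/{n}9.png",cv2.resize(d_["image"][a:b,c:d],None,fx=5,fy=5))
E
```

```text
clock: 16.3
tcp_pos: [192.1, -505.9, 227.0]
ee_rot: [0.001, 0.998, 0.058, 0.0]
ft_force: [-0.6, -0.4, 0.7]
grip_width: 0.505
```

View pics/side9.png

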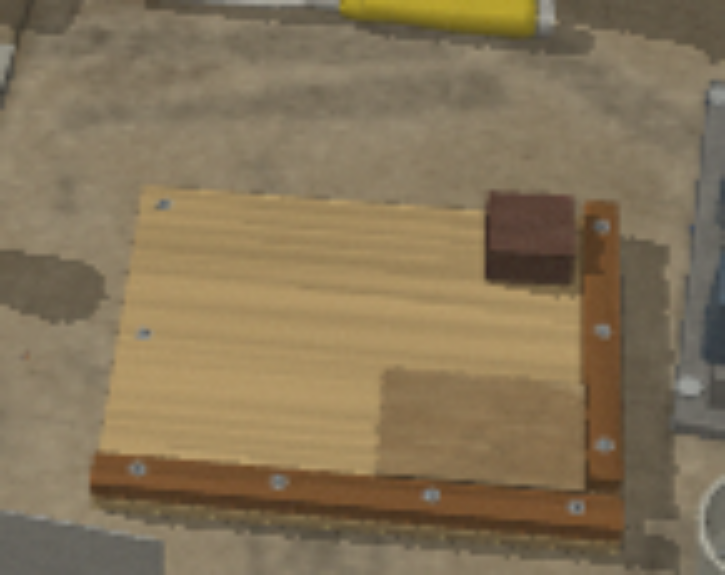

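View pics/top9.png

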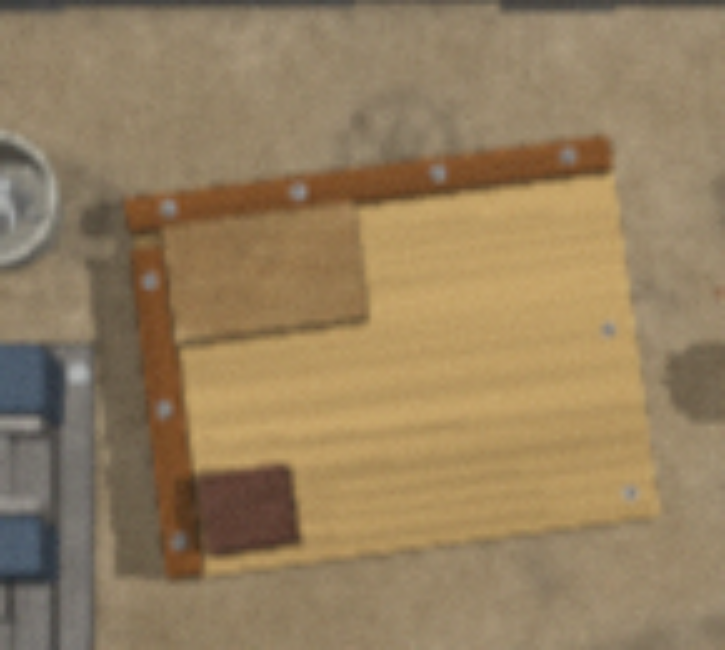

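View pics/top9f.png

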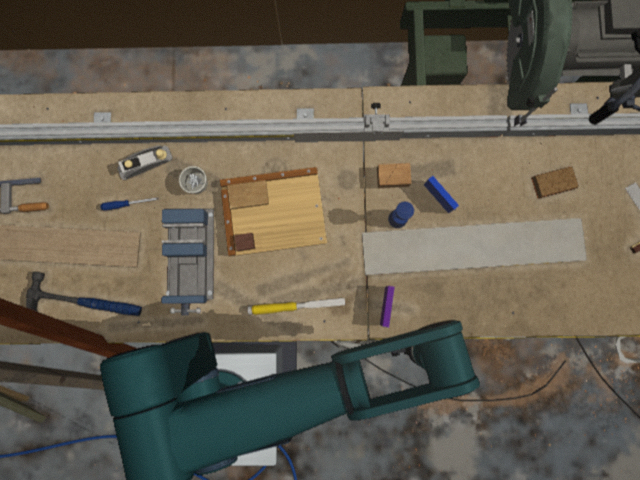

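The block lies flat in the corner (top crop 165-368, 205-343), touching both fences. The small block, tub, brush and big block are where they started.

```bash
python3 -c "
from rig import *
print(hand_in())"
```

```text
the job is handed in; nothing more can be done
None
```

The ply block now lies flat in the corner of the squaring board, against both the back and left fences, with the face that looked at the robot on top. I did it with fingertip pushes only and handed it in at about 16.4 s of the 54 s allowed.

- **Tipping:** I pushed near the upper edge with two fingertips, and it fell away from the robot towards the back fence.
- **Seating:** I slid it square onto the back fence, where it met with about 5 N. Then I pushed it along to the left fence, also about 5 N.
- **Final nudge:** One last push towards the back met resistance at once, rising to about 10 N.
- **Last checks:** Final pictures from both cameras show the block against both fences, with the arm well clear. By eye, none of the other things has moved.
- **Not settled:** A thin dark line is still visible along the back fence in the side view. I judged the fit there by the firm contact rather than by measuring a gap. I also did not recheck the left fence by force after the final nudge.

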